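# Fetch the rechaud burner from behind the fondue things and put them back

### The job

On the drawn-out shelf the fondue burner is hemmed in by the fork caddy in front of it and the sauce bowl and pepper mill at its sides: clear all three onto the serving tray first, then take the burner over to the rechaud and seat it fully home in the holder ring, its ear handle in the ring's gap. Finally put the bowl, the mill and the caddy back upright where each of them stood, the caddy lying along the shelf's front edge as before. Set everything down gently, never dropping it, and do not knock anything over or shift the pot, jar and bottle.

Things in the scene. Friction and masses are not known exactly. Their poses are not given: they have to be found in the camera images.
- shelf: All sizes in mm. Beech pull-out shelf (360 wide, top flat, 30 above the worktop) of a low cabinet with frosted sliding doors; fixed. Origin on the worktop under the caddy's place, 65 behind the front edge; x back to the cabinet (its front 360 behind the origin, 215 high), y left along the front edge, z up. A rod 28 above the board runs along each side edge.
- burner: Steel paste burner: round can, diameter 60, height 48, dark top, one ear handle (strip loop 12 wide, 5 to 39 above the underside) to 57 from the axis on its +x side. Origin: centre of underside, z up. Stands about 70 behind the caddy's middle, handle towards the back (within 0.4 rad). Grip it across the handle, at its -y and +y sides, 34 above the underside. 0.2-0.35 kg.
- bowl: White porcelain sauce bowl, round, height 45, diameter 60 over its upper 15, foot diameter 40; grip it from outside 32 above the underside. Origin: centre of underside, z up. Stands beside the burner, left or right, about 71 from it centre to centre. 0.1-0.2 kg.
- mill: Dark wooden pepper mill, round, upright, 128 tall: base diameter 54; head a cylinder of diameter 48 from 75 to 112 above the underside (grip it there), steel knob on top. Origin: centre of underside, z up. Stands on the other side of the burner from the bowl, about 71 from it. 0.13-0.27 kg.
- caddy: Bamboo fork caddy, open box 56 wide (x), 250 long (y), walls 34 high, six forks lying in it (part of it). End panels carry a bar lengthwise over its middle, 13 wide (x), 69 to 85 above the underside: lift it by the bar's middle. Origin: centre of underside, z up; ends alike. Lies along the shelf's front edge, 6 to 18 in front of burner, bowl and mill. 0.2-0.42 kg.
- rechaud: Steel rechaud frame, fixed. Origin at its centre on the worktop, z up. Round base plate, top at 15; on it a holder ring for the burner: inner diameter 72, from 15 to 29 high, with one 27 wide gap on its +x side for the ear handle. 3 legs (60, 180, 300 deg) carry an open top ring, inner diameter 175, top at 100 (3 prongs to 112). Lower the burner through it; it rests on the plate.
- tray: Dark wooden serving tray on the worktop, empty, fixed: 320 (its x) by 180 (its y), floor 8 above the worktop, rim 7 thick and 16 above the worktop. Origin: on the worktop under its centre, z up.
- pot: Bystander: yellow ceramic fondue pot, diameter 180, height 92, one stub handle; back left of the shelf. Origin: centre of underside.
- jar: Bystander: amber glass jar with steel cap, diameter 60, height 105, back right of the shelf. Origin: centre of underside.
- bottle: Bystander: small green bottle, diameter 48, height 155, at the back of the shelf. Origin: centre of underside.

How it is judged:
On the way, in this order (a step that is already met when the one before it is completed fails the run):
1. the caddy, the bowl and the mill all stand upright in the serving tray, released (x of caddy in the frame of tray between -0.135 and 0.135 m and y of caddy in the frame of tray between -0.07 and 0.07 m and z of caddy in the frame of tray between 0.003 and 0.014 m and angle between each of caddy, bowl, mill's own z axis and vertical below 0.12 rad and contact force between the fingers and caddy below 0.3 N and x of bowl in the frame of tray between -0.135 and 0.135 m and y of bowl in the frame of tray between -0.07 and 0.07 m and z of bowl in the frame of tray between 0.003 and 0.014 m and contact force between the fingers and bowl below 0.3 N and x of mill in the frame of tray between -0.135 and 0.135 m and y of mill in the frame of tray between -0.07 and 0.07 m and z of mill in the frame of tray between 0.003 and 0.014 m and contact force between the fingers and mill below 0.3 N), for 0.2 s.
2. the burner is seated fully home in the rechaud's holder ring, handle in the gap, released (horizontal distance between burner and rechaud below 0.009 m and z of burner in the frame of rechaud between 0.011 and 0.019 m and angle between the x axis of burner and the x axis of rechaud, either way round below 0.3 rad and angle between burner's own z axis and vertical below 0.1 rad and contact force between the fingers and burner below 0.3 N), for 0.2 s.
At the end, for the whole second after the job is handed in: The burner rests upright on the seat in the holder ring (height 4 mm, centre 9 mm, handle in the gap); the bowl, mill and caddy are upright and within 15 mm of where each stood, the caddy along the shelf front within 0.2 rad; all released and at rest (all of step 2 and linear speed of each of burner, bowl, mill, caddy below 0.02 m/s and distance of each of bowl, mill, caddy from where it was at the start of the episode below 0.015 m and angle between each of bowl, mill, caddy's own z axis and vertical below 0.1 rad and contact force between the fingers and bowl below 0.3 N and contact force between the fingers and mill below 0.3 N and contact force between the fingers and caddy below 0.3 N and angle between the y axis of caddy and the y axis of shelf, either way round below 0.2 rad); the robot touches nothing.
It fails at once if the burner, the bowl, the mill or the caddy is dropped from more than about 25 mm (moves faster than 0.7 m/s while not held) ((linear speed of burner above 0.7 m/s and contact force between the fingers and burner below 0.3 N) or (linear speed of bowl above 0.7 m/s and contact force between the fingers and bowl below 0.3 N) or (linear speed of mill above 0.7 m/s and contact force between the fingers and mill below 0.3 N) or (linear speed of caddy above 0.7 m/s and contact force between the fingers and caddy below 0.3 N)).
It fails at once if the pot, the jar or the bottle is shifted by more than 20 mm (distance of any of pot, jar, bottle from where it was at the start of the episode above 0.02 m).
It fails at once if the burner, the bowl, the mill or the caddy is tipped over (more than 0.7 rad) (angle between any of burner, bowl, mill, caddy's own z axis and vertical above 0.7 rad).
It also fails if it takes over 144 s, if anything falls off the work surface, if the arm or the gripper's body presses on something with over 40 N, if the wrist force passes 120 N, or if a joint passes its speed limit or range.

### The arm

A 6-joint arm with a two-finger parallel gripper is mounted at the origin on the work surface. World frame = base frame: x ahead of the robot, y to its left, z up, the work surface at z = 0. Lengths are in m, angles in rad, forces in N, time in s.
With the tool pointing down it reaches from about 0.325 to 0.9 m from the base axis. Payload 6.1 kg.
Tool frame: the origin (TCP) lies on the centre line of the jaws, within the pads' length; the fingertips stand 22 mm ahead of it and the grasp point (between the pads) lies 3 mm ahead of it; z points along the fingers, y is the line along which they close (so a half turn about z gives the same grasp; the last joint's range is limited). The gripper opens to 85 mm and grips with 20 to 120 N. Pads are 22 mm wide; open, the fingers measure 114 mm over their backs; the gripper's body (76 mm by 85 mm) begins 54 mm behind the grasp point. The pads swing forward as they close: fully open they stand 13 mm farther back than shut.
Start: joints at [-1.282, 0.22, 1.526, -0, 1.395, -0.126], TCP at [0.252, -0.572, 0.253] pointing down, gripper open.
Joint ranges: [-2.98, 2.98], [-0.91, 2.08], [0.09, 2.57], [-1.24, 4.39], [0.2, 2.65], [-2.68, 2.68]. Speed limits (rad/s): [2.57, 2.57, 3.01, 3.14, 3.14, 3.14].

### API

Orientations are given as a rotation vector (axis times angle).
In Python, from workcell import state, optics, job gives the robot as it stands.
- The arm moves only by the tool send_rows, never from a script. Its argument "targets" is a list of rows, each a list of 5 numbers: the opening, from 0 (shut) to 1 (fully open), then the shift along the tool's x, y, z in m, then the turn about the tool's z in degrees. In form: [[grip, tx, ty, tz, turn], ...]. A call has exactly 8 rows; each row shifts and turns the commanded pose from where the row before left it, along the tool's axes as they then stand; what a row does not reach is not made up. A row lasts 1/10 s, in which the tool goes at most 50 mm and 8.59 degrees, less where a joint would pass 70% of its speed; a pose out of reach is approached as far as the arm can. A call is refused whole if a number of a shift passes 0.05 or a number of a turn 8.59, either way. A call with a gripper value outside its range is refused whole. The fingers move at their own pace and stop on an object; "force" is the grip in N (left out, the last holds). Time passes only in rows, so rows that do not move let the fingers close, or fill a call up. It gives the time, the measured TCP pose, the force, the opening and the grip force at its end, in the units of the state.
- state(): the state, without advancing time (a new reading comes with each control period).
- optics.snapshot(name): name is "scene" or "top"; returns the picture (480x640x3 uint8, red, green, blue); there is no depth.
- optics.calibration(name): a dict with "vertical_fov" (degrees; the focal length in pixels is half the picture's height over the tangent of half this angle, whatever the lens; pixels are square), "cx", "cy" (the principal point, pixels), "k1" (the pictures are not rectified: a ray, as slopes to the right and down, at radius r is drawn at 1 + k1 r^2 times it, then the intrinsics apply), "position" and "orientation" of the camera in the world. Camera axes: x right, y up, looking along -z (the intrinsics and any distortion apply to the point x, -y, -z); pixel columns grow to the right and rows downward; lengths in m; the calibration is good to about 2 mm. A picture is of the moment at which its call begins. calibration takes no time and is no camera call.
- job.sign_off(): hands the job in; it is judged then, once.
The state is a dict: "time_s": time; "qpos": joint angles; "qd": joint speeds; "joint_efforts": joint torques, N m; "tcp_pos": TCP position; "orientation": TCP orientation; "contact_force": force on the tool from outside, world axes, zero at the start; "moment": the same for the moment, N m; "grip_width": finger opening in m; "grip_force": force on a finger pad.
Only numpy, scipy, OpenCV 4.12 (cv2) and the standard library are available. Lean on these libraries where they do the work, as an engineer would, in place of code of your own. Each camera call takes 0.05 s, during which the arm holds its last target. There are 200 camera calls.

## Working session

There is one attempt and no reset: what is moved stays moved. The work goes in short steps, Python scripts to look and compute and a tool call to move; the robot and the scene stay as the last step left them, time stands still between calls to the robot, and variables do not carry over. Pictures are saved under pics/ and viewed, at most 14 in all, crops included, and the job is handed in when it is done.

Besides the shell and the picture viewer there is one more tool, called after "Emit:" as a command line: name --pt "numbers of a row" for each row, then --argument value for the rest. send_rows: Moves the arm, as the interface text tells. Its arguments: {"type":"object","properties":{"targets":{"type":"array","items":{"type":"array","items":{"type":"number"}}},"force":{"type":"number"}},"required":["targets"]}

```bash
ls; mkdir -p pics; python3 - <<'E'
from workcell import state, optics, job
import cv2
for n in("scene","top"):
    cv2.imwrite(f"pics/{n}0.png",optics.snapshot(n)[:,:,::-1]); print(optics.calibration(n))
print(state())
E
```

```text
pics
{'vertical_fov': 44.35062623704606, 'cx': 322.5938618440488, 'cy': 249.97866513711978, 'k1': -0.19325728802883382, 'position': array([ 1.3152552 , -0.6819323 ,  0.64949631]), 'orientation': array([0.96107974, 0.4137716 , 0.69465203])}
{'vertical_fov': 56.522512595508935, 'cx': 320.37523457970343, 'cy': 240.27606082278254, 'k1': 0.03013269617618043, 'position': array([0.46780773, 0.00914933, 1.00724934]), 'orientation': array([ 0.14032477, -0.13552853, -1.57204548])}
{'time_s': 0.1, 'qpos': array([-1.28212423e+00,  2.21147797e-01,  1.52750301e+00, -2.05517176e-05,
        1.39468457e+00, -1.26117712e-01]), 'qd': array([ 6.34183186e-04, -1.87699176e-03, -2.27407189e-03, -9.60152085e-04,
        7.07213234e-05, -5.33674191e-04]), 'joint_efforts': array([ 6.19958082e-04, -4.98240745e+01, -3.90546477e+01, -2.99049661e-04,
        5.67830415e-03, -4.37906778e-07]), 'tcp_pos': array([ 0.25170935, -0.57152207,  0.25230492]), 'orientation': array([-3.07257106e+00, -6.46537751e-01,  2.53781726e-04]), 'contact_force': array([0.11569939, 0.01258505, 1.05063702]), 'moment': array([-0.03210312, -0.00176256,  0.00168149]), 'grip_force': 0.0, 'grip_width': 0.08540841406124074}
```

View pics/scene0.png

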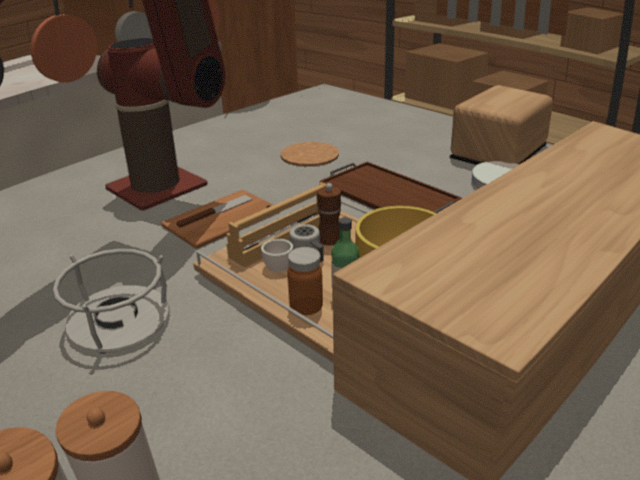

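View pics/top0.png

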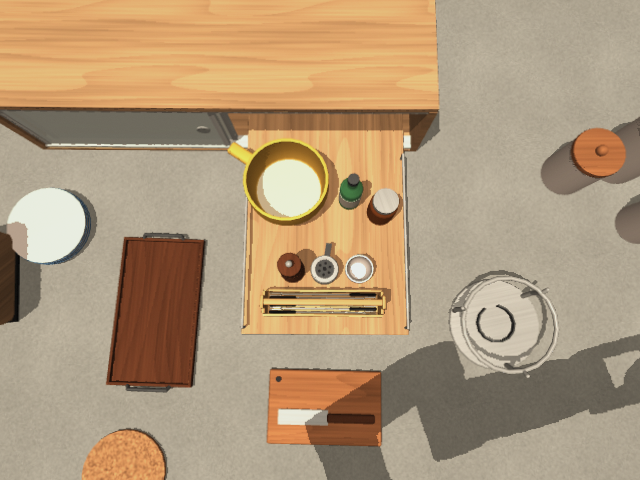

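The top view shows the mill (290,266), burner (324,268, handle up to 329,245), bowl (360,268), caddy (324,302), rechaud (503,323) and tray (156,312). Next I enlarge the parts that matter.

```bash
cat > h.py <<'E'
import numpy as np, cv2
from scipy.spatial.transform import Rotation as R
from workcell import state, optics, job
def cam(n):
    c=optics.calibration(n); f=240/np.tan(np.radians(c["vertical_fov"])/2)
    return c,f
def ray(n,uv):
    c,f=cam(n); uv=np.atleast_2d(np.array(uv,float))
    d=(uv-[c["cx"],c["cy"]])/f; p=d.copy()
    for _ in range(30): p=d/(1+c["k1"]*(p**2).sum(1,keepdims=True))
    v=np.c_[p[:,0],-p[:,1],-np.ones(len(p))]
    return c["position"],R.from_rotvec(c["orientation"]).apply(v)
def plane(n,uv,z):
    o,v=ray(n,uv); return o+v*((z-o[2])/v[:,2])[:,None]
def proj(n,P):
    c,f=cam(n); q=R.from_rotvec(c["orientation"]).inv().apply(np.atleast_2d(P)-c["position"])
    s=np.c_[q[:,0],-q[:,1]]/-q[:,2:]; s=s*(1+c["k1"]*(s**2).sum(1,keepdims=True))
    return s*f+[c["cx"],c["cy"]]
def crop(n,x0,y0,w,h,k,fn):
    im=optics.snapshot(n)[y0:y0+h,x0:x0+w,::-1]
    cv2.imwrite(fn,cv2.resize(im,None,fx=k,fy=k,interpolation=cv2.INTER_CUBIC))
E
python3 - <<'E'
from h import *
crop("top",235,225,180,115,4.4,"pics/shelf1.png")
crop("top",440,255,130,125,4.8,"pics/rech1.png")
E
```

```text
(no output)
```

View pics/shelf1.png

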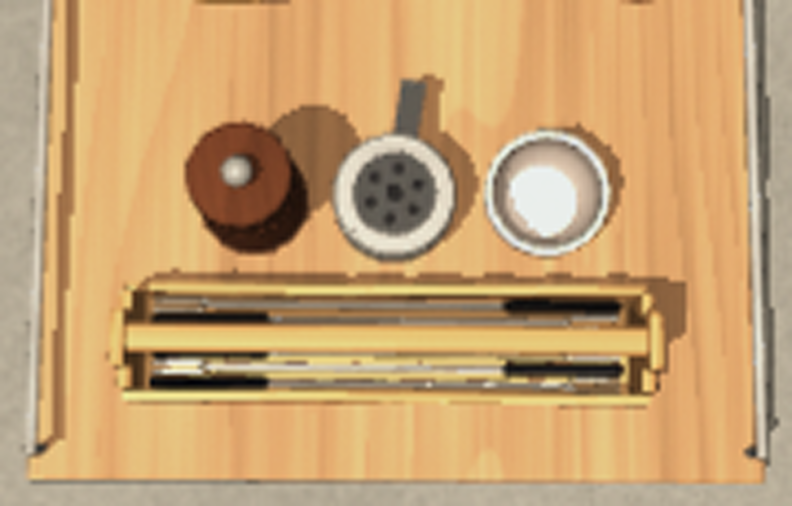

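View pics/rech1.png

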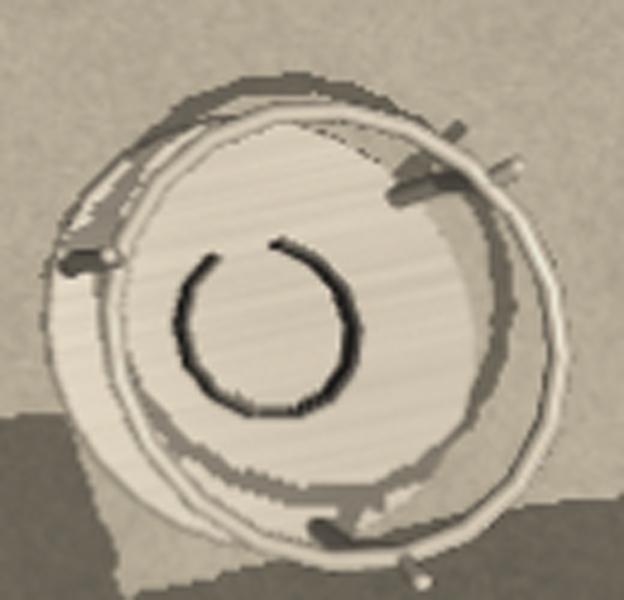

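The shelf crop gives clear positions: mill head at crop (238,173), burner top (394,196) with handle tip (413,80), bowl rim (548,192), caddy bar (123,338) to (648,341). The rechaud crop shows the holder ring centred at about (268,328) with its gap at (246,250), and prongs at (110,257), (515,165) and (423,580).

```bash
python3 - <<'E'
from h import *
np.set_printoptions(precision=4,suppress=True)
S=lambda x,y:((x+.5)/4.4-.5+235,(y+.5)/4.4-.5+225)
Q=lambda x,y:((x+.5)/4.8-.5+440,(y+.5)/4.8-.5+255)
def p(l,uv,z): 
    r=plane("top",uv,z)[0]; print(l,r); return r
p("mill head",S(238,173),.142); p("mill knob",S(237,166),.158)
b=p("burner",S(394,196),.078); h=p("handle tip",S(414,80),.069); d=h-b; print("handle ang",np.degrees(np.arctan2(d[1],d[0])),np.hypot(*d[:2]))
w=p("bowl",S(548,192),.075)
a=p("barL",S(123,338),.115); c=p("barR",S(648,341),.115); print("caddy mid",(a+c)/2,"len",np.linalg.norm(a-c),"yaw y",np.degrees(np.arctan2(-(a-c)[0],(a-c)[1])))
for q in [(123,288),(650,288),(123,400),(648,400)]: p("wall",S(*q),.064)
p("shelf fl",S(30,482),.03);p("shelf fr",S(763,482),.03)
r=p("ring",Q(268,328),.025); g=p("gap",Q(246,250),.025); 
P=[p("prong",Q(*q),.112) for q in[(110,257),(515,165),(423,580)]]
A=np.array(P)[:,:2]; M=np.c_[2*A,np.ones(3)]; s=np.linalg.solve(M,(A**2).sum(1)); print("prong centre",s[:2],"R",np.sqrt(s[2]+s[:2]@s[:2]))
for q,o in zip(A,(180,300,60)): e=q-s[:2]; print("yaw",(np.degrees(np.arctan2(e[1],e[0]))-o+180)%360-180)
p("topring",Q(338,334),.1)
d=g-r; print("gap yaw",np.degrees(np.arctan2(d[1],d[0])))
T=[p("tray",q,.016) for q in[(124,238),(205,240),(193,386),(107,384)]]
print("tray c",np.mean(T,0))
# scene-view overlay check
im=optics.snapshot("scene")[:,:,::-1].copy()
for q in [(*b[:2],.078),(*w[:2],.075),(*((a+c)/2)[:2],.115),(*s[:2],.015),a,c,*P,*T]:
    u=proj("scene",q)[0]; cv2.circle(im,tuple(int(round(v)) for v in u),2,(255,0,255),-1)
cv2.imwrite("pics/ov.png",cv2.resize(im[130:370,40:480],None,fx=1.8,fy=1.8,interpolation=cv2.INTER_CUBIC))
print(R.from_rotvec(state()["orientation"]).as_matrix())
E
```

```text
mill head [0.5748 0.0734 0.142 ]
mill knob [0.5759 0.0727 0.158 ]
burner [0.5713 0.004  0.078 ]
handle tip [ 0.6286 -0.0062  0.069 ]
handle ang -10.010337191134225 0.058263558765405794
bowl [ 0.5731 -0.0694  0.075 ]
barL [0.5037 0.1266 0.115 ]
barR [ 0.5011 -0.1095  0.115 ]
caddy mid [0.5024 0.0085 0.115 ] len 0.23615098116765465 yaw y -0.6370105421945901
wall [0.5295 0.1337 0.064 ]
wall [ 0.5281 -0.118   0.064 ]
wall [0.4767 0.1328 0.064 ]
wall [ 0.4754 -0.1155  0.064 ]
shelf fl [0.4381 0.1817 0.03  ]
shelf fr [ 0.4363 -0.1745  0.03  ]
ring [ 0.4594 -0.3635  0.025 ]
gap [ 0.4939 -0.3564  0.025 ]
prong [ 0.4889 -0.2684  0.112 ]
prong [ 0.526  -0.4363  0.112 ]
prong [ 0.3616 -0.3838  0.112 ]
prong centre [ 0.4588 -0.3631] R 0.09938428578007506
yaw -107.6212257240582
yaw 12.582983517926095
yaw 132.05730608611321
topring [ 0.4576 -0.3635  0.1   ]
gap yaw 11.706330603285483
tray [0.6514 0.453  0.016 ]
tray [0.6458 0.2716 0.016 ]
tray [0.3311 0.2837 0.016 ]
tray [0.3373 0.4651 0.016 ]
tray c [0.4914 0.3684 0.016 ]
[[ 0.9152  0.403  -0.0002]
 [ 0.403  -0.9152  0.0009]
 [ 0.0001 -0.0009 -1.    ]]
```

View pics/ov.png

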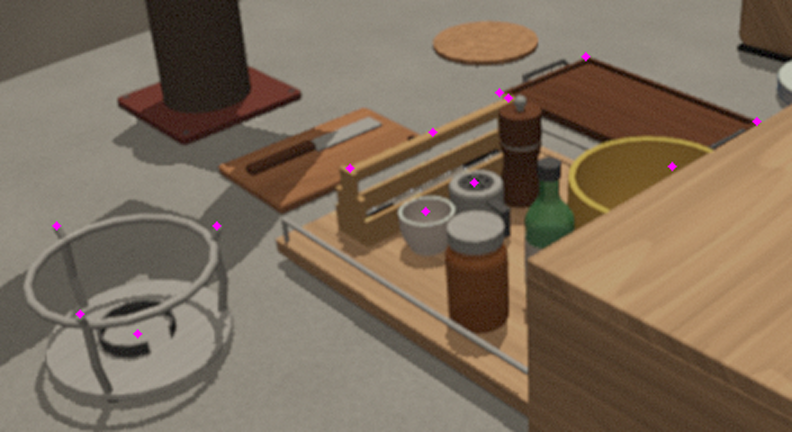

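The overlay points land on their objects in the scene view, so both cameras agree. The arm can move now: turn first, then travel above the caddy.

Emit:
send_rows --pt "1 0 0 0 -8.2" --pt "1 0 0 0 -8.2" --pt "1 0 0 0 -8.2" --pt "1 0 0 0 -8.2" --pt "1 0 0 0 -8.2" --pt "1 0 0 0 -8.2" --pt "1 0 0 0 -8.2" --pt "1 0 0 0 -8.2" --force 40

```text
time_s: 1.05
tcp_pos: [0.2518, -0.5719, 0.2531]
orientation: [-2.227, -2.215, -0.0]
contact_force: [0.9, -0.6, -0.5]
grip_width: 0.0857
grip_force: 0.0
```

Emit:
send_rows --pt "1 0.0364 0.0153 0 0" --pt "1 0.0364 0.0153 0 0" --pt "1 0.0364 0.0153 0 0" --pt "1 0.0364 0.0153 0 0" --pt "1 0.0364 0.0153 0 0" --pt "1 0.0364 0.0153 0 0" --pt "1 0.0364 0.0153 0 0" --pt "1 0.0364 0.0153 0 0"

```text
time_s: 1.85
tcp_pos: [0.3778, -0.2807, 0.2534]
orientation: [2.234, 2.208, 0.0]
contact_force: [1.1, 0.1, -0.2]
grip_width: 0.0854
grip_force: 0.0
```

Emit:
send_rows --pt "0.6 0.0364 0.0153 0 0" --pt "0.6 0.0364 0.0153 0 0" --pt "0.6 0.0364 0.0153 0 0" --pt "0.6 0.0364 0.0153 0 0" --pt "0.6 0.0364 0.0153 0 0" --pt "0.6 0.0364 0.0153 0 0" --pt "0.6 0.0364 0.0153 0 0" --pt "0.6 0.0364 0.0153 0 0"

```text
time_s: 2.65
tcp_pos: [0.5035, 0.0093, 0.2534]
orientation: [2.233, 2.209, 0.0]
contact_force: [0.5, -1.5, 0.3]
grip_width: 0.0512
grip_force: 0.0
```

```bash
cat >> h.py <<'E'
def now():
    s=state(); M=R.from_rotvec(s["orientation"]).as_matrix(); psi=np.degrees(np.arctan2(M[1,0],M[0,0]))
    print("t %.2f tcp %s psi %.2f tiltz %s q6 %.2f w %.4f gf %.1f F %s"%(s["time_s"],s["tcp_pos"].round(4),psi,M[:2,2].round(4),s["qpos"][5],s["grip_width"],s["grip_force"],s["contact_force"].round(1)))
    return s["tcp_pos"],psi,M
def go(x,y,z,psi):
    p,ps,M=now(); t=(ps-psi+180)%360-180
    print("to target, axes now: tx ty tz",(M.T@(np.array([x,y,z])-p)).round(4),"turn",round(t,2))
    Mn=M@R.from_euler("z",t,degrees=True).as_matrix(); print(" axes after turn:",(Mn.T@(np.array([x,y,z])-p)).round(4))
E
python3 - <<'E'
from h import *
go(.5024,.0085,.111,89.4)
np.set_printoptions(precision=3,suppress=True)
print("jar",plane("top",(386,201),.135),"bottle",plane("top",(353.5,181),.185),"pot",plane("top",(286,181),.122), "potfront",plane("top",(286,222),.122))
E
```

```text
t 2.65 tcp [0.5035 0.0093 0.2534] psi 89.37 tiltz [ 0.0005 -0.0002] q6 -0.13 w 0.0512 gf 0.0 F [ 0.5 -1.5  0.3]
to target, axes now: tx ty tz [-0.0008 -0.0012  0.1424] turn -0.03
 axes after turn: [-0.0008 -0.0012  0.1424]
jar [[ 0.702 -0.121  0.135]] bottle [[ 0.728 -0.053  0.185]] pot [[0.749 0.082 0.122]] potfront [[0.663 0.081 0.122]]
```

Emit:
send_rows --pt "0.6 -0.001 -0.001 0.024 0" --pt "0.6 0 0 0.024 0" --pt "0.6 0 0 0.024 0" --pt "0.6 0 0 0.024 0" --pt "0.6 0 0 0.024 0" --pt "0.6 0 0 0.022 0" --pt "0.6 0 0 0 0" --pt "0.6 0 0 0 0"

```text
time_s: 3.45
tcp_pos: [0.5019, 0.0067, 0.1114]
orientation: [-2.233, -2.209, 0.001]
contact_force: [0.4, -0.2, 1.1]
grip_width: 0.0512
grip_force: 0.0
```

Emit:
send_rows --pt "0 0 0 0 0" --pt "0 0 0 0 0" --pt "0 0 0 0 0" --pt "0 0 0 0 0" --pt "0 0 0 0 0" --pt "0 0 0 0 0" --pt "0 0 0 0 0" --pt "0 0 0 0 0" --force 50

```text
time_s: 4.25
tcp_pos: [0.5034, 0.0065, 0.1127]
orientation: [2.232, 2.207, 0.003]
contact_force: [-0.1, -0.1, 5.9]
grip_width: 0.012
grip_force: 50.1
```

```bash
python3 - <<'E'
from h import *
now()
E
```

```text
t 4.25 tcp [0.5034 0.0065 0.1127] psi 89.37 tiltz [ 0.003  -0.0003] q6 -0.13 w 0.0120 gf 50.1 F [-0.1 -0.1  5.9]
```

Emit:
send_rows --pt "0 0 0 -0.01 0" --pt "0 0 0 -0.025 0" --pt "0 0 0 -0.03 0" --pt "0 0 0 -0.03 0" --pt "0 0 0 -0.03 0" --pt "0 0 0 -0.025 0" --pt "0 0.02 0 0 0" --pt "0 0.035 0 0 0"

```text
time_s: 5.05
tcp_pos: [0.5028, 0.0607, 0.2625]
orientation: [2.236, 2.205, 0.0]
contact_force: [-0.5, 0.3, -2.6]
grip_width: 0.0121
grip_force: 49.0
```

Emit:
send_rows --pt "0 0.045 -0.002 0 0" --pt "0 0.045 -0.002 0 0" --pt "0 0.045 -0.002 0 0" --pt "0 0.045 -0.002 0 0" --pt "0 0.045 0 0 0" --pt "0 0.045 0 0 0" --pt "0 0.045 0 0 0" --pt "0 0.034 0 0 0"

```text
time_s: 5.85
tcp_pos: [0.4973, 0.413, 0.2607]
orientation: [-2.232, -2.21, 0.003]
contact_force: [0.7, -1.4, -2.1]
grip_width: 0.0119
grip_force: 49.0
```

Emit:
send_rows --pt "0 0 0 0 -8" --pt "0 0 0 0 -8" --pt "0 0 0 0 -8" --pt "0 0 0 0 -8" --pt "0 0 0 0 -8" --pt "0 0 0 0 -8" --pt "0 0 0 0 -8" --pt "0 0 0 0 -8"

```text
time_s: 6.65
tcp_pos: [0.4978, 0.4103, 0.2606]
orientation: [-0.714, -3.058, 0.003]
contact_force: [-0.5, -0.0, -2.5]
grip_width: 0.0122
grip_force: 49.1
```

Emit:
send_rows --pt "0 0 0 0 -8" --pt "0 0 0 0 -8" --pt "0 0 0 0 -8.4" --pt "0 0 0 0 0" --pt "0 0 0 0 0" --pt "0 0 0 0 0" --pt "0 0 0 0 0" --pt "0 0 0 0 0"

```text
time_s: 7.45
tcp_pos: [0.4985, 0.4107, 0.2613]
orientation: [-0.063, -3.141, 0.0]
contact_force: [-0.7, -0.1, -1.6]
grip_width: 0.012
grip_force: 49.1
```

```bash
python3 - <<'E'
from h import *
go(.493,.4114,.0907,177.8)
crop("top",60,160,300,260,2.6,"pics/tray1.png")
E
```

```text
t 7.45 tcp [0.4985 0.4107 0.2613] psi 177.71 tiltz [-0.0001 -0.0001] q6 -0.96 w 0.0120 gf 49.1 F [-0.7 -0.1 -1.6]
to target, axes now: tx ty tz [0.0055 0.0005 0.1706] turn -0.09
 axes after turn: [0.0055 0.0005 0.1706]
```

View pics/tray1.png

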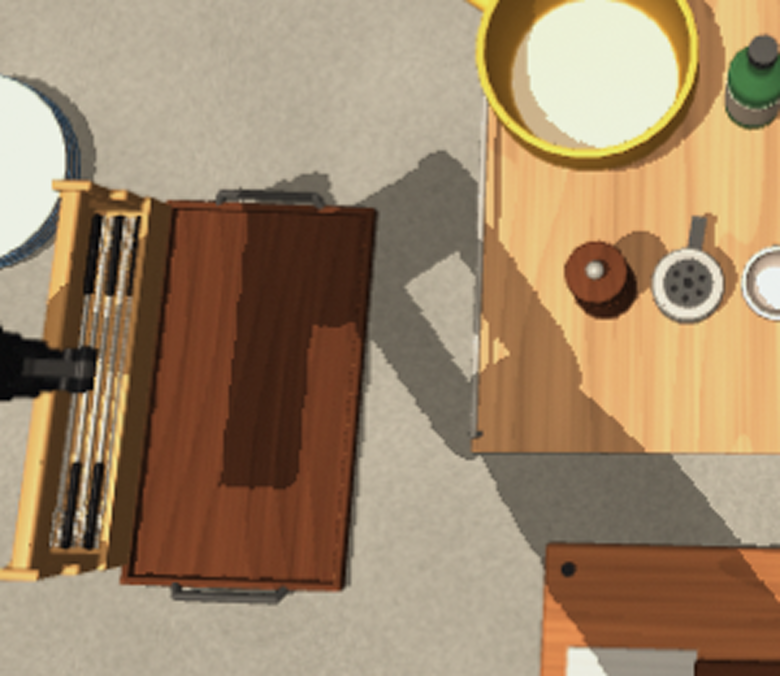

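The caddy hangs level above the tray, parallel to it, with its bar at about (30,380) and the tray at (255,390). I'll lower it.

Emit:
send_rows --pt "0 0.0055 0 0.02 0" --pt "0 0 0 0.03 0" --pt "0 0 0 0.03 0" --pt "0 0 0 0.03 0" --pt "0 0 0 0.025 0" --pt "0 0 0 0.018 0" --pt "0 0 0 0.01 0" --pt "0 0 0 0 0"

```text
time_s: 8.3
tcp_pos: [0.4921, 0.4103, 0.0966]
orientation: [-0.062, -3.138, 0.003]
contact_force: [-0.1, -0.3, -3.0]
grip_width: 0.0121
grip_force: 49.1
```

Emit:
send_rows --pt "0 0 0 0.002 0" --pt "0 0 0 0.002 0" --pt "0 0 0 0.002 0" --pt "0 0 0 0.001 0" --pt "0 0 0 0 0" --pt "0 0 0 0 0" --pt "0 0 0 0 0" --pt "0 0 0 0 0"

```text
time_s: 9.1
tcp_pos: [0.4931, 0.411, 0.0914]
orientation: [0.061, 3.141, 0.0]
contact_force: [0.2, -0.1, -2.5]
grip_width: 0.0118
grip_force: 49.1
```

```bash
python3 - <<'E'
from h import *
now()
E
```

```text
t 9.10 tcp [0.4931 0.411  0.0914] psi 177.77 tiltz [0.0001 0.0001] q6 -0.96 w 0.0118 gf 49.1 F [ 0.2 -0.1 -2.5]
```

Emit:
send_rows --pt "0 0 0 0.001 0" --pt "0 0 0 0.001 0" --pt "0 0 0 0.0005 0" --pt "0 0 0 0 0" --pt "0 0 0 0 0" --pt "0 0 0 0 0" --pt "0 0 0 0 0" --pt "0 0 0 0 0"

```text
time_s: 9.9
tcp_pos: [0.4932, 0.411, 0.0908]
orientation: [0.061, 3.141, 0.0]
contact_force: [-4.3, -3.6, 9.5]
grip_width: 0.0123
grip_force: 50.8
```

Emit:
send_rows --pt "0 0 0 0.0005 0" --pt "0 0 0 0.0005 0" --pt "0 0 0 0 0" --pt "0 0 0 0 0" --pt "0 0 0 0 0" --pt "0 0 0 0 0" --pt "0 0 0 0 0" --pt "0 0 0 0 0"

```text
time_s: 10.7
tcp_pos: [0.4932, 0.4111, 0.0908]
orientation: [0.061, 3.141, -0.0]
contact_force: [-7.1, -5.3, 15.4]
grip_width: 0.0121
grip_force: 51.6
```

Emit:
send_rows --pt "0.5 0 0 -0.001 0" --pt "0.5 0 0 0 0" --pt "0.5 0 0 0 0" --pt "0.6 0 0 -0.01 0" --pt "0.6 0 0 -0.03 0" --pt "0.6 0 0 -0.04 0" --pt "1 0 0 -0.04 0" --pt "1 0 0 -0.04 0"

```text
time_s: 11.5
tcp_pos: [0.4929, 0.4109, 0.2509]
orientation: [0.061, 3.141, 0.0]
contact_force: [0.6, 0.8, 0.4]
grip_width: 0.078
grip_force: 0.0
```

Emit:
send_rows --pt "1 0 0 0 8" --pt "1 0 0 0 8" --pt "1 0 0 0 8" --pt "1 0 0 0 8" --pt "1 0 0 0 8" --pt "1 0 0 0 8" --pt "1 0 0 0 8" --pt "1 0 0 0 8"

```text
time_s: 12.3
tcp_pos: [0.4931, 0.411, 0.2494]
orientation: [1.724, 2.626, 0.001]
contact_force: [0.7, 0.1, 0.8]
grip_width: 0.0853
grip_force: 0.0
```

Emit:
send_rows --pt "1 0 0 0 8" --pt "1 0 0 0 8" --pt "1 0 0 0 8" --pt "1 -0.0437 0.0073 0 0" --pt "1 -0.0437 0.0073 0 0" --pt "1 -0.0437 0.0073 0 0" --pt "1 -0.0437 0.0073 0 0" --pt "1 -0.0437 0.0073 0 0"

```text
time_s: 13.1
tcp_pos: [0.5288, 0.1907, 0.2495]
orientation: [2.225, 2.217, 0.001]
contact_force: [0.6, -0.9, 0.9]
grip_width: 0.0856
grip_force: 0.0
```

Emit:
send_rows --pt "1 -0.0437 0.0073 0 0" --pt "1 -0.0437 0.0073 0 0" --pt "1 -0.0437 0.0073 0 0" --pt "1 -0.0437 0.0073 0 0" --pt "1 -0.0437 0.0073 0 0" --pt "1 -0.0437 0.0073 0 0" --pt "1 0 0 0 0" --pt "1 0 0 0 0"

```text
time_s: 13.9
tcp_pos: [0.5714, -0.071, 0.2491]
orientation: [-2.229, -2.214, -0.001]
contact_force: [0.5, 0.7, 0.0]
grip_width: 0.0853
grip_force: 0.0
```

```bash
python3 - <<'E'
from h import *
go(.573,-.0694,.062,90)
crop("top",60,160,300,260,2.6,"pics/tray2.png")
E
```

```text
t 13.90 tcp [ 0.5714 -0.071   0.2491] psi 89.62 tiltz [0.0001 0.0004] q6 -0.25 w 0.0853 gf 0.0 F [0.5 0.7 0. ]
to target, axes now: tx ty tz [0.0015 0.0016 0.1871] turn -0.38
 axes after turn: [0.0015 0.0016 0.1871]
```

View pics/tray2.png

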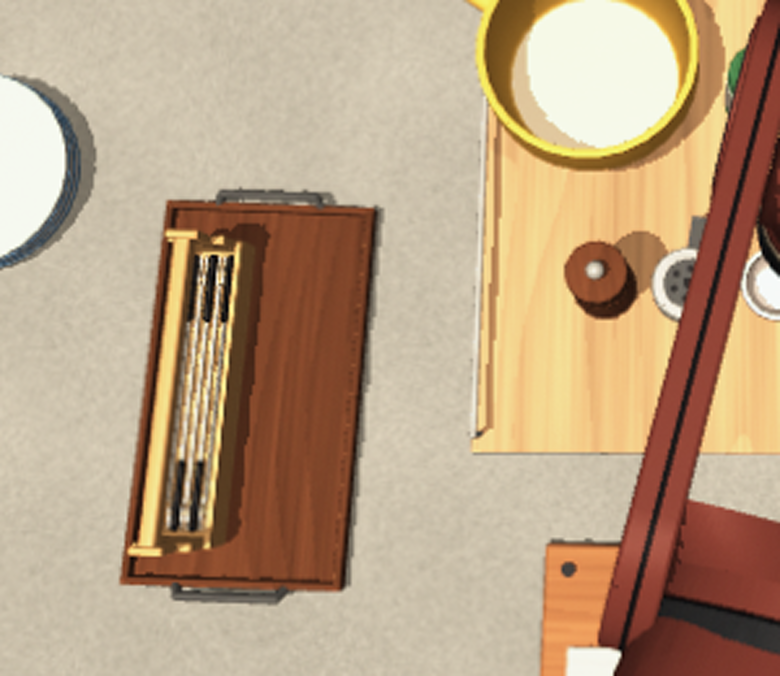

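The caddy stands upright and straight inside the tray, around (190,390). Next is the bowl.

Emit:
send_rows --pt "1 0.0015 0.0016 0.03 0" --pt "1 0 0 0.035 0" --pt "1 0 0 0.035 0" --pt "1 0 0 0.03 0" --pt "1 0 0 0.025 0" --pt "1 0 0 0.02 0" --pt "1 0 0 0.012 0" --pt "1 0 0 0 0"

```text
time_s: 14.75
tcp_pos: [0.5716, -0.0669, 0.0601]
orientation: [-2.222, -2.217, 0.003]
contact_force: [0.1, 0.2, -0.3]
grip_width: 0.0854
grip_force: 0.0
```

Emit:
send_rows --pt "0.8 0 0 0 0" --pt "0.7 0 0 0 0" --pt "0.6 0 0 0 0" --pt "0.5 0 0 0 0" --pt "0.5 0 0 0 0" --pt "0.4 0 0 0 0" --pt "0.4 0 0 0 0" --pt "0.4 0 0 0 0" --force 35

```text
time_s: 15.55
tcp_pos: [0.5742, -0.0687, 0.0638]
orientation: [2.225, 2.215, 0.003]
contact_force: [-1.3, 1.7, 7.4]
grip_width: 0.0574
grip_force: 37.6
```

```bash
python3 - <<'E'
from h import *
c=np.array([.4914,.3684]);a=np.radians(-2.2);e1=np.array([np.cos(a),np.sin(a)]);e2=np.array([-e1[1],e1[0]])
b=c+.065*e1-.04*e2; m=c-.06*e1-.04*e2; print("bowl tgt",b,"mill tgt",m)
go(*b,.040,87.8)
E
```

```text
bowl tgt [0.55481658 0.32593428] mill tgt [0.42990871 0.33073275]
t 15.55 tcp [ 0.5742 -0.0687  0.0638] psi 89.76 tiltz [ 0.0028 -0.0003] q6 -0.25 w 0.0574 gf 37.6 F [-1.3  1.7  7.4]
to target, axes now: tx ty tz [ 0.3945 -0.0211  0.0236] turn 1.96
 axes after turn: [ 0.3936 -0.0346  0.0236]
```

Emit:
send_rows --pt "0.4 0 0 -0.01 0" --pt "0.4 0 0 -0.025 0" --pt "0.4 0 0 -0.03 0" --pt "0.4 0 0 -0.03 0" --pt "0.4 0 0 -0.03 0" --pt "0.4 0 0 -0.025 0" --pt "0.4 0 -0.01 0 0" --pt "0.4 0.02 -0.011 0 0"

```text
time_s: 16.35
tcp_pos: [0.5519, -0.0501, 0.2125]
orientation: [2.227, 2.213, 0.0]
contact_force: [0.1, -0.4, -2.0]
grip_width: 0.0572
grip_force: 38.0
```

Emit:
send_rows --pt "0.4 0.045 0 0 0" --pt "0.4 0.05 0 0 0" --pt "0.4 0.05 0 0 0" --pt "0.4 0.05 0 0 0" --pt "0.4 0.05 0 0 0" --pt "0.4 0.05 0 0 0" --pt "0.4 0.045 0 0 0" --pt "0.4 0.0345 0 0 0"

```text
time_s: 17.15
tcp_pos: [0.5519, 0.3281, 0.2103]
orientation: [-2.224, -2.218, 0.003]
contact_force: [0.3, -1.3, -1.6]
grip_width: 0.0577
grip_force: 38.0
```

Emit:
send_rows --pt "0.4 0 0 0.02 0" --pt "0.4 0 0 0.03 0" --pt "0.4 0 0 0.03 0" --pt "0.4 0 0 0.03 0" --pt "0.4 0 0 0.025 0" --pt "0.4 0 0 0.018 0" --pt "0.4 0 0 0.008 0" --pt "0.4 0 0 0 0"

```text
time_s: 17.95
tcp_pos: [0.5526, 0.3254, 0.0493]
orientation: [-2.225, -2.216, 0.004]
contact_force: [-0.4, -0.3, -0.8]
grip_width: 0.0573
grip_force: 38.0
```

```bash
python3 - <<'E'
from h import *
go(.5548,.3259,.0418,90)
E
```

```text
t 17.95 tcp [0.5526 0.3254 0.0493] psi 89.76 tiltz [-0.0025 -0.0011] q6 0.41 w 0.0573 gf 38.0 F [-0.4 -0.3 -0.8]
to target, axes now: tx ty tz [0.0005 0.0023 0.0075] turn -0.24
 axes after turn: [0.0005 0.0023 0.0075]
```

Emit:
send_rows --pt "0.4 0 0.002 0.003 0" --pt "0.4 0 0 0.002 0" --pt "0.4 0 0 0.001 0" --pt "0.4 0 0 0.001 0" --pt "0.4 0 0 0 0" --pt "0.4 0 0 0 0" --pt "0.4 0 0 0 0" --pt "0.4 0 0 0 0"

```text
time_s: 18.75
tcp_pos: [0.5556, 0.326, 0.0439]
orientation: [2.226, 2.217, 0.0]
contact_force: [0.6, -1.6, -0.5]
grip_width: 0.0575
grip_force: 38.1
```

Emit:
send_rows --pt "0.4 0 0 0.001 0" --pt "0.4 0 0 0 0" --pt "0.4 0 0 0 0" --pt "0.4 0 0 0 0" --pt "0.4 0 0 0 0" --pt "0.4 0 0 0 0" --pt "0.4 0 0 0 0" --pt "0.4 0 0 0 0"

```text
time_s: 19.55
tcp_pos: [0.5556, 0.326, 0.0428]
orientation: [-2.226, -2.217, -0.0]
contact_force: [-0.2, 0.0, -1.7]
grip_width: 0.0576
grip_force: 38.1
```

Emit:
send_rows --pt "0.4 0 0 0.001 0" --pt "0.4 0 0 0.0005 0" --pt "0.4 0 0 0 0" --pt "0.4 0 0 0 0" --pt "0.4 0 0 0 0" --pt "0.4 0 0 0 0" --pt "0.4 0 0 0 0" --pt "0.4 0 0 0 0"

```text
time_s: 20.35
tcp_pos: [0.5558, 0.3262, 0.0419]
orientation: [2.226, 2.217, 0.001]
contact_force: [-3.3, -0.7, 6.5]
grip_width: 0.0571
grip_force: 38.5
```

Emit:
send_rows --pt "0.4 0 0 0.0005 0" --pt "0.4 0 0 0.0005 0" --pt "0.4 0 0 0 0" --pt "0.4 0 0 0 0" --pt "0.4 0 0 0 0" --pt "0.4 0 0 0 0" --pt "0.4 0 0 0 0" --pt "0.4 0 0 0 0"

```text
time_s: 21.15
tcp_pos: [0.5558, 0.3262, 0.0418]
orientation: [2.226, 2.217, 0.001]
contact_force: [-6.0, -2.3, 12.0]
grip_width: 0.0572
grip_force: 38.9
```

Emit:
send_rows --pt "1 0 0 -0.001 0" --pt "1 0 0 0 0" --pt "1 0 0 0 0" --pt "1 0 0 -0.015 0" --pt "1 0 0 -0.035 0" --pt "1 0 0 -0.045 0" --pt "1 0 0 -0.045 0" --pt "1 0 0 -0.03 0"

```text
time_s: 21.95
tcp_pos: [0.5569, 0.3265, 0.2166]
orientation: [2.225, 2.215, 0.008]
contact_force: [0.3, -0.2, -0.0]
grip_width: 0.0858
grip_force: 0.0
```

Emit:
send_rows --pt "1 -0.0422 0.0033 0 0" --pt "1 -0.0422 0.0033 0 0" --pt "1 -0.0422 0.0033 0 0" --pt "1 -0.0422 0.0033 0 0" --pt "1 -0.0422 0.0033 0 0" --pt "1 -0.0422 0.0033 0 0" --pt "1 0 0 0 0" --pt "1 0 0 0 0"

```text
time_s: 22.75
tcp_pos: [0.5747, 0.0718, 0.2123]
orientation: [2.228, 2.214, 0.002]
contact_force: [0.7, 0.4, -0.8]
grip_width: 0.0853
grip_force: 0.0
```

```bash
python3 - <<'E'
from h import *
go(.5753,.073,.125,90)
E
```

```text
t 22.75 tcp [0.5747 0.0718 0.2123] psi 89.62 tiltz [0.0011 0.0004] q6 -0.01 w 0.0853 gf 0.0 F [ 0.7  0.4 -0.8]
to target, axes now: tx ty tz [0.0011 0.0005 0.0873] turn -0.38
 axes after turn: [0.0011 0.0005 0.0873]
```

Emit:
send_rows --pt "1 0.001 0.0005 0.02 0" --pt "1 0 0 0.025 0" --pt "1 0 0 0.025 0" --pt "1 0 0 0.017 0" --pt "1 0 0 0 0" --pt "0.9 0 0 0 0" --pt "0.8 0 0 0 0" --pt "0.7 0 0 0 0"

```text
time_s: 23.55
tcp_pos: [0.5759, 0.0741, 0.1259]
orientation: [2.224, 2.216, 0.003]
contact_force: [0.0, 0.1, 0.1]
grip_width: 0.06
grip_force: 0.0
```

Emit:
send_rows --pt "0.6 0 0 0 0" --pt "0.5 0 0 0 0" --pt "0.4 0 0 0 0" --pt "0.3 0 0 0 0" --pt "0.3 0 0 0 0" --pt "0.3 0 0 0 0" --pt "0.3 0 0 0 0" --pt "0.3 0 0 0 0"

```text
time_s: 24.35
tcp_pos: [0.5754, 0.0737, 0.1254]
orientation: [2.226, 2.216, 0.001]
contact_force: [-1.5, 0.8, 5.8]
grip_width: 0.0473
grip_force: 35.6
```

```bash
python3 - <<'E'
from h import *
go(.4299,.3307,.125,90)
E
```

```text
t 24.35 tcp [0.5754 0.0737 0.1254] psi 89.76 tiltz [0.0012 0.0001] q6 -0.00 w 0.0473 gf 35.6 F [-1.5  0.8  5.8]
to target, axes now: tx ty tz [ 2.564e-01 -1.466e-01  2.000e-04] turn -0.24
 axes after turn: [ 2.570e-01 -1.455e-01  2.000e-04]
```

Emit:
send_rows --pt "0.3 0 0 -0.01 0" --pt "0.3 0 0 -0.025 0" --pt "0.3 0 0 -0.03 0" --pt "0.3 0 0 -0.025 0" --pt "0.3 0.02 -0.011 0 0" --pt "0.3 0.036 -0.021 0 0" --pt "0.3 0.036 -0.021 0 0" --pt "0.3 0.036 -0.021 0 0"

```text
time_s: 25.15
tcp_pos: [0.5004, 0.2028, 0.2144]
orientation: [-2.227, -2.215, 0.0]
contact_force: [0.5, 0.2, -2.1]
grip_width: 0.0471
grip_force: 36.6
```

Emit:
send_rows --pt "0.3 0.036 -0.021 0 0" --pt "0.3 0.036 -0.021 0 0" --pt "0.3 0.034 -0.019 0 0" --pt "0.3 0.0224 -0.0116 0 0" --pt "0.3 0 0 0 0" --pt "0.3 0 0 0.015 0" --pt "0.3 0 0 0.025 0" --pt "0.3 0 0 0.025 0"

```text
time_s: 25.95
tcp_pos: [0.4299, 0.3295, 0.1479]
orientation: [2.227, 2.215, 0.0]
contact_force: [0.6, -0.5, -2.4]
grip_width: 0.0473
grip_force: 36.6
```

Emit:
send_rows --pt "0.3 0 0 0.02 0" --pt "0.3 0 0 0.015 0" --pt "0.3 0 0 0.007 0" --pt "0.3 0 0 0.002 0" --pt "0.3 0 0 0 0" --pt "0.3 0 0 0 0" --pt "0.3 0 0 0 0" --pt "0.3 0 0 0 0"

```text
time_s: 26.75
tcp_pos: [0.4298, 0.331, 0.1061]
orientation: [2.226, 2.217, 0.002]
contact_force: [-0.8, -0.3, -2.1]
grip_width: 0.047
grip_force: 36.6
```

```bash
python3 - <<'E'
from h import *
go(.4299,.3307,.1034,90)
E
```

```text
t 26.75 tcp [0.4298 0.331  0.1061] psi 89.78 tiltz [0.0013 0.0007] q6 0.51 w 0.0470 gf 36.6 F [-0.8 -0.3 -2.1]
to target, axes now: tx ty tz [-0.0003  0.0001  0.0027] turn -0.22
 axes after turn: [-0.0003  0.0001  0.0027]
```

Emit:
send_rows --pt "0.3 0 0 0.002 0" --pt "0.3 0 0 0.001 0" --pt "0.3 0 0 0.0005 0" --pt "0.3 0 0 0 0" --pt "0.3 0 0 0 0" --pt "0.3 0 0 0 0" --pt "0.3 0 0 0 0" --pt "0.3 0 0 0 0"

```text
time_s: 27.55
tcp_pos: [0.4297, 0.3312, 0.1034]
orientation: [2.226, 2.217, 0.002]
contact_force: [-3.9, -0.7, 8.0]
grip_width: 0.0471
grip_force: 37.6
```

Emit:
send_rows --pt "0.7 0 0 -0.001 0" --pt "1 0 0 0 0" --pt "1 0 0 0 0" --pt "1 0 0 0 0" --pt "1 0 0 -0.015 0" --pt "1 0 0 -0.035 0" --pt "1 0 0 -0.04 0" --pt "1 0 0 -0.03 0"

```text
time_s: 28.35
tcp_pos: [0.4299, 0.3311, 0.2265]
orientation: [2.225, 2.216, 0.004]
contact_force: [0.9, 1.1, -0.0]
grip_width: 0.0851
grip_force: 0.0
```

Emit:
send_rows --pt "1 0 0 0 8.3" --pt "1 0 0 0 8.3" --pt "1 0 0 0 8.3" --pt "1 0 0 0 8.3" --pt "1 0 0 0 8.3" --pt "1 0 0 0 8.3" --pt "1 0 0 0 8.3" --pt "1 0 0 0 8.3"

```text
time_s: 29.15
tcp_pos: [0.4295, 0.3308, 0.224]
orientation: [-3.078, -0.627, -0.001]
contact_force: [1.0, 0.5, 0.0]
grip_width: 0.0851
grip_force: 0.0
```

Emit:
send_rows --pt "1 0 0 0 8.3" --pt "1 0 0 0 8.3" --pt "1 0 0 0 8.3" --pt "1 0 0 0 8.3" --pt "1 0.0245 0.0372 0 0" --pt "1 0.0245 0.0372 0 0" --pt "1 0.0245 0.0372 0 0" --pt "1 0.0245 0.0372 0 0"

```text
time_s: 29.95
tcp_pos: [0.5011, 0.166, 0.2242]
orientation: [-3.13, 0.268, -0.002]
contact_force: [0.2, 0.5, 0.4]
grip_width: 0.0853
grip_force: 0.0
```

Emit:
send_rows --pt "1 0.0245 0.0372 0 0" --pt "1 0.0245 0.0372 0 0" --pt "1 0.0245 0.0372 0 0" --pt "1 0.0245 0.0372 0 0" --pt "1 0 0 0 0" --pt "1 0 0 0 0" --pt "1 0 0 0 0" --pt "1 0 0 0 0"

```text
time_s: 30.75
tcp_pos: [0.5712, 0.0054, 0.2231]
orientation: [-3.13, 0.267, -0.0]
contact_force: [1.0, -0.3, -0.4]
grip_width: 0.0855
grip_force: 0.0
```

```bash
python3 - <<'E'
from h import *
go(.571,.0035,.067,-10)
crop("top",60,160,300,260,2.6,"pics/tray3.png")
E
```

```text
t 30.75 tcp [0.5712 0.0054 0.2231] psi -9.73 tiltz [0.0001 0.0003] q6 1.61 w 0.0855 gf 0.0 F [ 1.  -0.3 -0.4]
to target, axes now: tx ty tz [1.000e-04 1.900e-03 1.561e-01] turn 0.27
 axes after turn: [1.000e-04 1.900e-03 1.561e-01]
```

View pics/tray3.png

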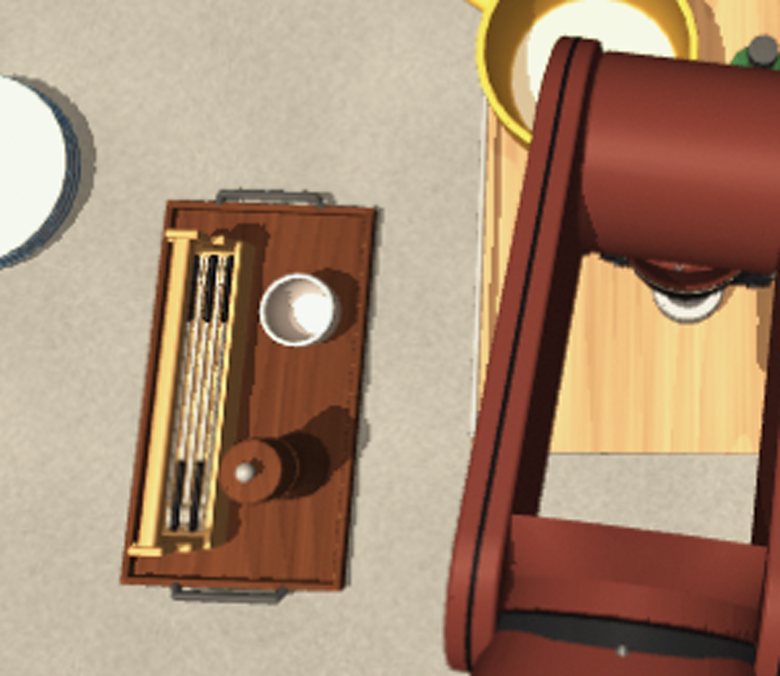

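The caddy, the bowl at (300,310) and the mill at (255,470) all stand upright in the tray. I'll grip the burner.

Emit:
send_rows --pt "1 0 0.0015 0.03 0.2" --pt "1 0 0 0.035 0" --pt "1 0 0 0.035 0" --pt "1 0 0 0.03 0" --pt "1 0 0 0.018 0" --pt "1 0 0 0.008 0" --pt "1 0 0 0 0" --pt "0.9 0 0 0 0"

```text
time_s: 31.6
tcp_pos: [0.5722, 0.0029, 0.068]
orientation: [3.13, -0.274, 0.003]
contact_force: [0.5, -0.3, 0.9]
grip_width: 0.077
grip_force: 0.0
```

Emit:
send_rows --pt "0.8 0 0 0 0" --pt "0.7 0 0 0 0" --pt "0.6 0 0 0 0" --pt "0.5 0 0 0 0" --pt "0.4 0 0 0 0" --pt "0.4 0 0 0 0" --pt "0.4 0 0 0 0" --pt "0.4 0 0 0 0" --force 45

```text
time_s: 32.4
tcp_pos: [0.5727, 0.0026, 0.0689]
orientation: [-3.129, 0.275, -0.005]
contact_force: [-1.7, 2.2, 6.8]
grip_width: 0.0583
grip_force: 48.1
```

```bash
python3 - <<'E'
from h import *
go(.459,-.3633,.2,12.3)
E
```

```text
t 32.40 tcp [0.5727 0.0026 0.0689] psi -10.04 tiltz [0.003 0.   ] q6 1.61 w 0.0583 gf 48.1 F [-1.7  2.2  6.8]
to target, axes now: tx ty tz [-0.0478  0.38   -0.1315] turn -22.34
 axes after turn: [-0.1886  0.3334 -0.1315]
```

Emit:
send_rows --pt "0.4 0 0 -0.01 0" --pt "0.4 0 0 -0.025 0" --pt "0.4 0 0 -0.03 0" --pt "0.4 0 0 -0.03 0" --pt "0.4 0 0 -0.025 0" --pt "0.4 0 0 -0.012 -7.45" --pt "0.4 0 0 0 -7.45" --pt "0.4 0 0 0 -7.45"

```text
time_s: 33.2
tcp_pos: [0.5715, 0.0024, 0.2001]
orientation: [3.122, 0.345, 0.002]
contact_force: [-0.1, -0.0, -2.6]
grip_width: 0.0587
grip_force: 49.2
```

Emit:
send_rows --pt "0.4 -0.0187 0.033 0 0" --pt "0.4 -0.0187 0.033 0 0" --pt "0.4 -0.0187 0.033 0 0" --pt "0.4 -0.0187 0.033 0 0" --pt "0.4 -0.0187 0.033 0 0" --pt "0.4 -0.0187 0.033 0 0" --pt "0.4 -0.0187 0.033 0 0" --pt "0.4 -0.0187 0.033 0 0"

```text
time_s: 34.0
tcp_pos: [0.4806, -0.2887, 0.1993]
orientation: [3.123, 0.337, -0.0]
contact_force: [0.6, -0.1, -1.7]
grip_width: 0.0586
grip_force: 49.3
```

Emit:
send_rows --pt "0.4 -0.0187 0.033 0 0" --pt "0.4 -0.0187 0.033 0 0" --pt "0.4 0 0 0 0" --pt "0.4 0 0 0 0" --pt "0.4 0 0 0 0" --pt "0.4 0 0 0 0" --pt "0.4 0 0 0 0" --pt "0.4 0 0 0 0"

```text
time_s: 34.8
tcp_pos: [0.4595, -0.359, 0.1989]
orientation: [-3.123, -0.339, -0.0]
contact_force: [0.2, 1.5, -3.2]
grip_width: 0.0588
grip_force: 49.6
```

```bash
python3 - <<'E'
from h import *
go(.4605,-.363,.0539,12.3)
crop("scene",30,150,170,220,2.7,"pics/r2.png")
E
```

```text
t 34.80 tcp [ 0.4595 -0.359   0.1989] psi 12.39 tiltz [0.0001 0.    ] q6 0.56 w 0.0588 gf 49.6 F [ 0.2  1.5 -3.2]
to target, axes now: tx ty tz [0.0002 0.0041 0.145 ] turn 0.09
 axes after turn: [0.0002 0.0041 0.145 ]
```

View pics/r2.png

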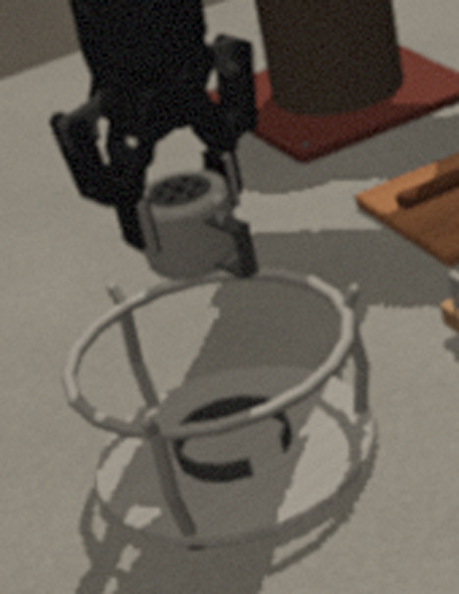

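The burner hangs upright above the rechaud, and its handle (243,250) points the same way as the ring's gap near (275,460). I'll lower it in.

Emit:
send_rows --pt "0.4 0 0.004 0.01 0" --pt "0.4 0 0 0.02 0" --pt "0.4 0 0 0.025 0" --pt "0.4 0 0 0.025 0" --pt "0.4 0 0 0.02 0" --pt "0.4 0 0 0.015 0" --pt "0.4 0 0 0.01 0" --pt "0.4 0 0 0 0"

```text
time_s: 35.65
tcp_pos: [0.4591, -0.363, 0.072]
orientation: [-3.121, -0.337, 0.003]
contact_force: [-1.2, -0.1, -2.3]
grip_width: 0.0589
grip_force: 49.5
```

Emit:
send_rows --pt "0.4 0 0 0.004 0" --pt "0.4 0 0 0.004 0" --pt "0.4 0 0 0.004 0" --pt "0.4 0 0 0.003 0" --pt "0.4 0 0 0.002 0" --pt "0.4 0 0 0 0" --pt "0.4 0 0 0 0" --pt "0.4 0 0 0 0"

```text
time_s: 36.45
tcp_pos: [0.46, -0.3638, 0.057]
orientation: [3.123, 0.337, 0.0]
contact_force: [0.8, -0.1, -2.3]
grip_width: 0.0585
grip_force: 49.6
```

```bash
python3 - <<'E'
from h import *
go(.4605,-.363,.0539,12.3)
E
```

```text
t 36.45 tcp [ 0.46   -0.3638  0.057 ] psi 12.32 tiltz [ 0.0002 -0.0002] q6 0.55 w 0.0585 gf 49.6 F [ 0.8 -0.1 -2.3]
to target, axes now: tx ty tz [ 0.0006 -0.0007  0.0031] turn 0.02
 axes after turn: [ 0.0006 -0.0007  0.0031]
```

Free inside the ring, with no contact force yet. I'll lower the last 3 mm.

Emit:
send_rows --pt "0.4 0 0 0.001 0" --pt "0.4 0 0 0.001 0" --pt "0.4 0 0 0.001 0" --pt "0.4 0 0 0.0005 0" --pt "0.4 0 0 0 0" --pt "0.4 0 0 0 0" --pt "0.4 0 0 0 0" --pt "0.4 0 0 0 0"

```text
time_s: 37.25
tcp_pos: [0.4599, -0.3638, 0.0539]
orientation: [3.123, 0.337, -0.0]
contact_force: [-3.6, 1.5, 5.2]
grip_width: 0.0584
grip_force: 50.2
```

Emit:
send_rows --pt "0.4 0 0 0.0005 0" --pt "0.4 0 0 0 0" --pt "0.4 0 0 0 0" --pt "0.4 0 0 0 0" --pt "0.4 0 0 0 0" --pt "0.4 0 0 0 0" --pt "0.4 0 0 0 0" --pt "0.4 0 0 0 0"

```text
time_s: 38.05
tcp_pos: [0.4599, -0.3638, 0.0539]
orientation: [-3.123, -0.337, 0.0]
contact_force: [-4.8, 2.9, 10.0]
grip_width: 0.0584
grip_force: 50.7
```

Emit:
send_rows --pt "0.7 0 0 -0.001 0" --pt "1 0 0 0 0" --pt "1 0 0 0 0" --pt "1 0 0 0 0" --pt "1 0 0 -0.02 0" --pt "1 0 0 -0.05 0" --pt "1 0 0 -0.05 0" --pt "1 0 0 -0.05 0"

```text
time_s: 38.85
tcp_pos: [0.4597, -0.3634, 0.2254]
orientation: [-3.123, -0.337, 0.0]
contact_force: [-0.2, -0.7, -0.1]
grip_width: 0.0854
grip_force: 0.0
```

Emit:
send_rows --pt "1 0 0 0 -7.74" --pt "1 0 0 0 -7.74" --pt "1 0 0 0 -7.74" --pt "1 0 0 0 -7.74" --pt "1 0 0 0 -7.74" --pt "1 0 0 0 -7.74" --pt "1 0 0 0 -7.74" --pt "1 0 0 0 -7.74"

```text
time_s: 39.65
tcp_pos: [0.46, -0.3637, 0.2237]
orientation: [2.5, 1.903, 0.0]
contact_force: [1.0, -0.3, -0.6]
grip_width: 0.0857
grip_force: 0.0
```

Emit:
send_rows --pt "1 0 0 0 -7.74" --pt "1 0 0 0 -7.74" --pt "1 0.046 0.0062 0 0" --pt "1 0.046 0.0062 0 0" --pt "1 0.046 0.0062 0 0" --pt "1 0.046 0.0062 0 0" --pt "1 0.046 0.0062 0 0" --pt "1 0.046 0.0062 0 0"

```text
time_s: 40.45
tcp_pos: [0.4985, -0.0861, 0.224]
orientation: [2.227, 2.215, 0.001]
contact_force: [1.5, -0.5, -0.1]
grip_width: 0.0854
grip_force: 0.0
```

```bash
python3 - <<'E'
from h import *
go(.5556,.326,.0418,89.76)
a=optics.snapshot("scene")[170:370,40:190,::-1];b=optics.snapshot("top")[255:380,440:570,::-1]
f=lambda i:cv2.resize(i,(390,520) if i is a else (390,375),interpolation=cv2.INTER_CUBIC)
A,B=f(a),f(b); cv2.imwrite("pics/r3.png",np.hstack([A,cv2.copyMakeBorder(B,0,145,0,0,cv2.BORDER_CONSTANT)]))
E
```

```text
t 40.45 tcp [ 0.4985 -0.0861  0.224 ] psi 89.70 tiltz [ 0.0008 -0.0002] q6 -0.32 w 0.0854 gf 0.0 F [ 1.5 -0.5 -0.1]
to target, axes now: tx ty tz [0.4124 0.0547 0.1822] turn -0.06
 axes after turn: [0.4124 0.0552 0.1822]
```

View pics/r3.png

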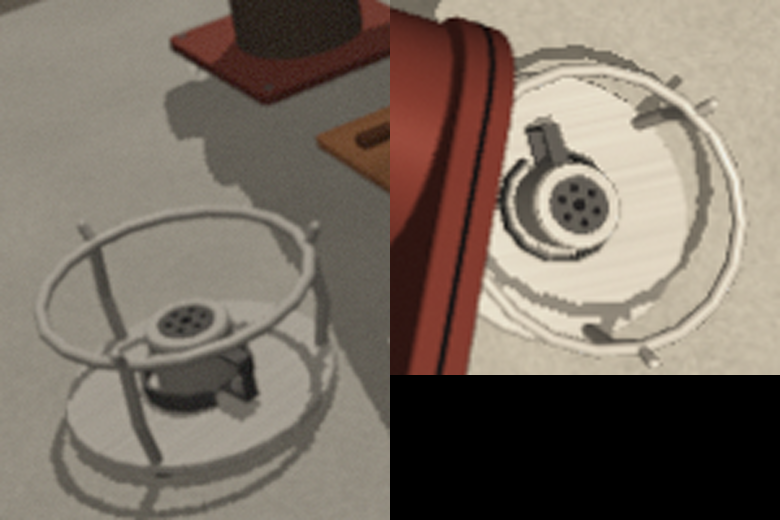

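The burner sits level in the ring with its handle in the gap, at (545,145) in the right panel. I'll return the bowl now.

Emit:
send_rows --pt "1 0.0458 0.006 0 0" --pt "1 0.0458 0.006 0 0" --pt "1 0.0458 0.006 0 0" --pt "1 0.0458 0.006 0 0" --pt "1 0.0458 0.006 0 0" --pt "1 0.0458 0.006 0 0" --pt "1 0.0458 0.006 0 0" --pt "1 0.0458 0.006 0 0"

```text
time_s: 41.35
tcp_pos: [0.5489, 0.2795, 0.2238]
orientation: [2.227, 2.215, 0.0]
contact_force: [1.2, -1.6, 0.1]
grip_width: 0.0855
grip_force: 0.0
```

Emit:
send_rows --pt "1 0.0458 0.006 0 0" --pt "1 0 0 0 0" --pt "1 0 0 0 0" --pt "1 0 0 0 0" --pt "1 0 0 0.025 0" --pt "1 0 0 0.03 0" --pt "1 0 0 0.03 0" --pt "1 0 0 0.02 0"

```text
time_s: 42.15
tcp_pos: [0.554, 0.3216, 0.1167]
orientation: [-2.229, -2.213, 0.004]
contact_force: [-0.6, 0.2, -0.0]
grip_width: 0.0854
grip_force: 0.0
```

```bash
python3 - <<'E'
from h import *
go(.5556,.326,.0418,89.76)
print(plane("top",(502.2,323.6),.063))
E
```

```text
t 42.15 tcp [0.554  0.3216 0.1167] psi 89.58 tiltz [-0.0021 -0.0013] q6 0.41 w 0.0854 gf 0.0 F [-0.6  0.2 -0. ]
to target, axes now: tx ty tz [0.0046 0.0017 0.0749] turn -0.18
 axes after turn: [0.0046 0.0018 0.0749]
[[ 0.45833598 -0.36282311  0.063     ]]
```

Emit:
send_rows --pt "1 0.004 0.001 0.025 0" --pt "1 0 0 0.025 0" --pt "1 0 0 0.018 0" --pt "1 0 0 0.007 0" --pt "1 0 0 0 0" --pt "0.9 0 0 0 0" --pt "0.8 0 0 0 0" --pt "0.7 0 0 0 0"

```text
time_s: 42.95
tcp_pos: [0.5563, 0.3285, 0.0452]
orientation: [2.226, 2.216, 0.003]
contact_force: [-0.6, 0.2, 1.6]
grip_width: 0.0597
grip_force: 0.5
```

Emit:
send_rows --pt "0.6 0 0 0 0" --pt "0.5 0 0 0 0" --pt "0.4 0 0 0 0" --pt "0.4 0 0 0 0" --pt "0.4 0 0 0 0" --pt "0.4 0 0 0 0" --pt "0.4 0 0 0 0" --pt "0.4 0 0 0 0" --force 35

```text
time_s: 43.75
tcp_pos: [0.5563, 0.3286, 0.0455]
orientation: [2.226, 2.216, 0.003]
contact_force: [-1.9, -0.9, 5.8]
grip_width: 0.0576
grip_force: 37.3
```

```bash
python3 - <<'E'
from h import *
p,_,_=now(); 
# bowl in hand: TCP-bowl along tool x as at first grasp minus new offset
off=p-np.array([.5557,.3262,.0418]); print(off)
go(*(np.array([.5742,-.0687,.0638])+off),89.76)
E
```

```text
t 43.75 tcp [0.5563 0.3286 0.0455] psi 89.73 tiltz [0.0018 0.0008] q6 0.42 w 0.0576 gf 37.3 F [-1.9 -0.9  5.8]
[0.00056958 0.00236688 0.00369788]
t 43.75 tcp [0.5563 0.3286 0.0455] psi 89.73 tiltz [0.0018 0.0008] q6 0.42 w 0.0576 gf 37.3 F [-1.9 -0.9  5.8]
to target, axes now: tx ty tz [-0.3948  0.0204 -0.0223] turn -0.03
 axes after turn: [-0.3948  0.0202 -0.0223]
```

Emit:
send_rows --pt "0.4 0 0 -0.01 0" --pt "0.4 0 0 -0.025 0" --pt "0.4 0 0 -0.03 0" --pt "0.4 0 0 -0.03 0" --pt "0.4 0 0 -0.025 0" --pt "0.4 -0.02 0.002 0 0" --pt "0.4 -0.035 0.002 0 0" --pt "0.4 -0.042 0.002 0 0"

```text
time_s: 44.55
tcp_pos: [0.5609, 0.2311, 0.1646]
orientation: [2.224, 2.218, 0.002]
contact_force: [1.0, -1.0, -1.6]
grip_width: 0.0571
grip_force: 37.9
```

Emit:
send_rows --pt "0.4 -0.045 0.002 0 0" --pt "0.4 -0.045 0.002 0 0" --pt "0.4 -0.045 0.002 0 0" --pt "0.4 -0.045 0.002 0 0" --pt "0.4 -0.045 0.002 0 0" --pt "0.4 -0.04 0.002 0 0" --pt "0.4 -0.0328 0.002 0 0" --pt "0.4 0 0 0 0"

```text
time_s: 45.35
tcp_pos: [0.5737, -0.0709, 0.1645]
orientation: [2.23, 2.21, -0.001]
contact_force: [-0.1, -0.1, -1.7]
grip_width: 0.0573
grip_force: 37.9
```

Emit:
send_rows --pt "0.4 0 0 0.015 0" --pt "0.4 0 0 0.025 0" --pt "0.4 0 0 0.025 0" --pt "0.4 0 0 0.015 0" --pt "0.4 0 0 0.008 0" --pt "0.4 0 0 0 0" --pt "0.4 0 0 0 0" --pt "0.4 0 0 0 0"

```text
time_s: 46.15
tcp_pos: [0.5747, -0.0669, 0.0772]
orientation: [2.225, 2.215, 0.002]
contact_force: [0.2, -0.4, -1.6]
grip_width: 0.0573
grip_force: 37.9
```

```bash
python3 - <<'E'
from h import *
go(.5747,-.0663,.0675,89.76)
E
```

```text
t 46.15 tcp [ 0.5747 -0.0669  0.0772] psi 89.73 tiltz [ 0.0023 -0.0006] q6 -0.25 w 0.0573 gf 37.9 F [ 0.2 -0.4 -1.6]
to target, axes now: tx ty tz [0.0006 0.     0.0097] turn -0.03
 axes after turn: [0.0006 0.     0.0097]
```

Emit:
send_rows --pt "0.4 0 0 0.004 0" --pt "0.4 0 0 0.003 0" --pt "0.4 0 0 0.0015 0" --pt "0.4 0 0 0.001 0" --pt "0.4 0 0 0.0007 0" --pt "0.4 0 0 0 0" --pt "0.4 0 0 0 0" --pt "0.4 0 0 0 0"

```text
time_s: 46.95
tcp_pos: [0.5736, -0.067, 0.0675]
orientation: [-2.227, -2.216, 0.001]
contact_force: [-7.4, 1.5, 13.4]
grip_width: 0.0572
grip_force: 39.1
```

Emit:
send_rows --pt "0.4 0 0 0 0" --pt "0.4 0 0 0 0" --pt "0.4 0 0 0 0" --pt "0.4 0 0 0 0" --pt "0.4 0 0 0 0" --pt "0.4 0 0 0 0" --pt "0.4 0 0 0 0" --pt "0.4 0 0 0 0"

```text
time_s: 47.75
tcp_pos: [0.5736, -0.067, 0.0675]
orientation: [-2.227, -2.216, 0.001]
contact_force: [-7.5, 0.8, 11.6]
grip_width: 0.0573
grip_force: 39.1
```

Emit:
send_rows --pt "0.7 0 0 -0.001 0" --pt "1 0 0 0 0" --pt "1 0 0 0 0" --pt "1 0 0 -0.015 0" --pt "1 0 0 -0.03 0" --pt "1 0 0 -0.04 0" --pt "1 0 0 -0.04 0" --pt "1 0 0 -0.022 0"

```text
time_s: 48.55
tcp_pos: [0.5753, -0.0672, 0.2189]
orientation: [2.223, 2.212, 0.005]
contact_force: [0.4, -0.7, 0.4]
grip_width: 0.0855
grip_force: 0.0
```

Emit:
send_rows --pt "1 0.0398 -0.0144 0 0" --pt "1 0.0398 -0.0144 0 0" --pt "1 0.0398 -0.0144 0 0" --pt "1 0.0398 -0.0144 0 0" --pt "1 0.0398 -0.0144 0 0" --pt "1 0.0398 -0.0144 0 0" --pt "1 0.0398 -0.0144 0 0" --pt "1 0.0398 -0.0144 0 0"

```text
time_s: 49.35
tcp_pos: [0.4593, 0.2537, 0.2149]
orientation: [2.226, 2.215, 0.002]
contact_force: [0.4, 0.3, 0.1]
grip_width: 0.0855
grip_force: 0.0
```

Emit:
send_rows --pt "1 0.0398 -0.0144 0 0" --pt "1 0.0398 -0.0144 0 0" --pt "1 0 0 0 0" --pt "1 0 0 0 0" --pt "1 0 0 0 0" --pt "1 0 0 0.015 0" --pt "1 0 0 0.015 0" --pt "1 0 0 0 0"

```text
time_s: 50.15
tcp_pos: [0.43, 0.3299, 0.1798]
orientation: [-2.228, -2.213, 0.009]
contact_force: [-0.7, -1.0, -0.5]
grip_width: 0.0854
grip_force: 0.0
```

```bash
python3 - <<'E'
from h import *
go(.4298,.3312,.1034,89.76)
E
```

```text
t 50.15 tcp [0.43   0.3299 0.1798] psi 89.63 tiltz [-0.0054 -0.003 ] q6 0.52 w 0.0854 gf 0.0 F [-0.7 -1.  -0.5]
to target, axes now: tx ty tz [0.0015 0.0002 0.0764] turn -0.13
 axes after turn: [0.0015 0.0002 0.0764]
```

Emit:
send_rows --pt "1 0.0005 0 0.02 0" --pt "1 0 0 0.025 0" --pt "1 0 0 0.02 0" --pt "1 0 0 0.012 0" --pt "1 0 0 0 0" --pt "0.9 0 0 0 0" --pt "0.8 0 0 0 0" --pt "0.7 0 0 0 0"

```text
time_s: 50.95
tcp_pos: [0.4324, 0.3328, 0.1079]
orientation: [2.227, 2.216, 0.003]
contact_force: [-0.8, -0.2, 0.4]
grip_width: 0.0598
grip_force: 0.0
```

Emit:
send_rows --pt "0.6 0 0 0 0" --pt "0.5 0 0 0 0" --pt "0.4 0 0 0 0" --pt "0.3 0 0 0 0" --pt "0.3 0 0 0 0" --pt "0.3 0 0 0 0" --pt "0.3 0 0 0 0" --pt "0.3 0 0 0 0"

```text
time_s: 51.75
tcp_pos: [0.4317, 0.3328, 0.1076]
orientation: [-2.227, -2.216, -0.001]
contact_force: [-2.1, -0.6, 6.1]
grip_width: 0.0472
grip_force: 35.3
```

```bash
python3 - <<'E'
from h import *
p,_,_=now(); 
off=p-np.array([.4297,.3312,.1034]); t=np.array([.5754,.0737,.1254])+off; print(off,t)
go(*t,89.76)
E
```

```text
t 51.75 tcp [0.4317 0.3328 0.1076] psi 89.72 tiltz [0.0004 0.0007] q6 0.52 w 0.0472 gf 35.3 F [-2.1 -0.6  6.1]
[0.0019792  0.00159314 0.00415706] [0.5773792  0.07529314 0.12955706]
t 51.75 tcp [0.4317 0.3328 0.1076] psi 89.72 tiltz [0.0004 0.0007] q6 0.52 w 0.0472 gf 35.3 F [-2.1 -0.6  6.1]
to target, axes now: tx ty tz [-0.2568  0.1469 -0.0221] turn -0.04
 axes after turn: [-0.2569  0.1468 -0.0221]
```

Emit:
send_rows --pt "0.3 0 0 -0.01 0" --pt "0.3 0 0 -0.025 0" --pt "0.3 0 0 -0.03 0" --pt "0.3 0 0 -0.025 0" --pt "0.3 -0.02 0.011 0 0" --pt "0.3 -0.036 0.021 0 0" --pt "0.3 -0.036 0.021 0 0" --pt "0.3 -0.036 0.021 0 0"

```text
time_s: 52.55
tcp_pos: [0.5053, 0.2028, 0.197]
orientation: [2.226, 2.217, 0.0]
contact_force: [0.1, 0.4, -2.9]
grip_width: 0.0471
grip_force: 36.5
```

Emit:
send_rows --pt "0.3 -0.036 0.021 0 0" --pt "0.3 -0.036 0.021 0 0" --pt "0.3 -0.034 0.018 0 0" --pt "0.3 -0.0228 0.011 0 0" --pt "0.3 0 0 0 0" --pt "0.3 0 0 0.01 0" --pt "0.3 0 0 0.02 0" --pt "0.3 0 0 0.02 0"

```text
time_s: 53.35
tcp_pos: [0.5747, 0.0761, 0.1457]
orientation: [-2.225, -2.217, -0.001]
contact_force: [-0.1, -0.0, -2.4]
grip_width: 0.047
grip_force: 36.5
```

Emit:
send_rows --pt "0.3 0 0 0.01 0" --pt "0.3 0 0 0.004 0" --pt "0.3 0 0 0 0" --pt "0.3 0 0 0 0" --pt "0.3 0 0 0 0" --pt "0.3 0 0 0 0" --pt "0.3 0 0 0 0" --pt "0.3 0 0 0 0"

```text
time_s: 54.15
tcp_pos: [0.5755, 0.0748, 0.1329]
orientation: [2.227, 2.216, 0.001]
contact_force: [-1.0, 0.4, -2.1]
grip_width: 0.0472
grip_force: 36.5
```

```bash
python3 - <<'E'
from h import *
go(.5754,.0753,.1295,89.76)
E
```

```text
t 54.15 tcp [0.5755 0.0748 0.1329] psi 89.71 tiltz [0.0005 0.    ] q6 -0.00 w 0.0472 gf 36.5 F [-1.   0.4 -2.1]
to target, axes now: tx ty tz [ 0.0005 -0.0001  0.0034] turn -0.05
 axes after turn: [ 0.0005 -0.0001  0.0034]
```

Emit:
send_rows --pt "0.3 0 0 0.0015 0" --pt "0.3 0 0 0.001 0" --pt "0.3 0 0 0.001 0" --pt "0.3 0 0 0.0005 0" --pt "0.3 0 0 0 0" --pt "0.3 0 0 0 0" --pt "0.3 0 0 0 0" --pt "0.3 0 0 0 0"

```text
time_s: 54.95
tcp_pos: [0.5753, 0.0749, 0.1296]
orientation: [2.227, 2.216, -0.0]
contact_force: [-3.6, 0.5, 5.5]
grip_width: 0.0472
grip_force: 37.5
```

Emit:
send_rows --pt "0.7 0 0 -0.001 0" --pt "1 0 0 0 0" --pt "1 0 0 0 0" --pt "1 0 0 0 0" --pt "1 0 0 -0.015 0" --pt "1 0 0 -0.03 0" --pt "1 0 0 -0.035 0" --pt "1 0 0 -0.015 0"

```text
time_s: 55.75
tcp_pos: [0.5772, 0.0749, 0.2295]
orientation: [2.224, 2.213, 0.007]
contact_force: [0.0, 1.1, 0.6]
grip_width: 0.0856
grip_force: 0.0
```

Emit:
send_rows --pt "1 0.042 -0.0105 0 0" --pt "1 0.042 -0.0105 0 0" --pt "1 0.042 -0.0105 0 0" --pt "1 0.042 -0.0105 0 0" --pt "1 0.042 -0.0105 0 0" --pt "1 0.042 -0.0105 0 0" --pt "1 0.042 -0.0105 0 0" --pt "1 0.042 -0.0105 0 0"

```text
time_s: 56.55
tcp_pos: [0.4922, 0.4129, 0.2247]
orientation: [2.227, 2.216, 0.0]
contact_force: [1.2, -0.6, 0.2]
grip_width: 0.0852
grip_force: 0.0
```

Emit:
send_rows --pt "0.6 0 0 0 -8" --pt "0.6 0 0 0 -8" --pt "0.6 0 0 0 -8" --pt "0.6 0 0 0 -8" --pt "0.6 0 0 0 -8" --pt "0.6 0 0 0 -8" --pt "0.6 0 0 0 -8" --pt "0.6 0 0 0 -8"

```text
time_s: 57.35
tcp_pos: [0.4929, 0.4112, 0.2245]
orientation: [-0.705, -3.061, 0.0]
contact_force: [-0.0, -0.4, -0.2]
grip_width: 0.0517
grip_force: 0.0
```

Emit:
send_rows --pt "0.6 0 0 0 -8" --pt "0.6 0 0 0 -8" --pt "0.6 0 0 0 -8" --pt "0.6 0 0 0 0" --pt "0.6 0 0 0 0" --pt "0.6 0 0 0 0" --pt "0.6 0 0 0 0" --pt "0.6 0 0 0 0"

```text
time_s: 58.15
tcp_pos: [0.4929, 0.4113, 0.2246]
orientation: [-0.064, -3.141, 0.0]
contact_force: [1.1, 0.3, -1.0]
grip_width: 0.0508
grip_force: 0.0
```

```bash
python3 - <<'E'
from h import *
go(.4932,.4111,.0905,177.77)
crop("top",235,225,180,115,4.4,"pics/shelf2.png")
E
```

```text
t 58.15 tcp [0.4929 0.4113 0.2246] psi 177.66 tiltz [-0. -0.] q6 -0.96 w 0.0508 gf 0.0 F [ 1.1  0.3 -1. ]
to target, axes now: tx ty tz [-0.0003 -0.0002  0.1341] turn -0.11
 axes after turn: [-0.0003 -0.0002  0.1341]
```

View pics/shelf2.png

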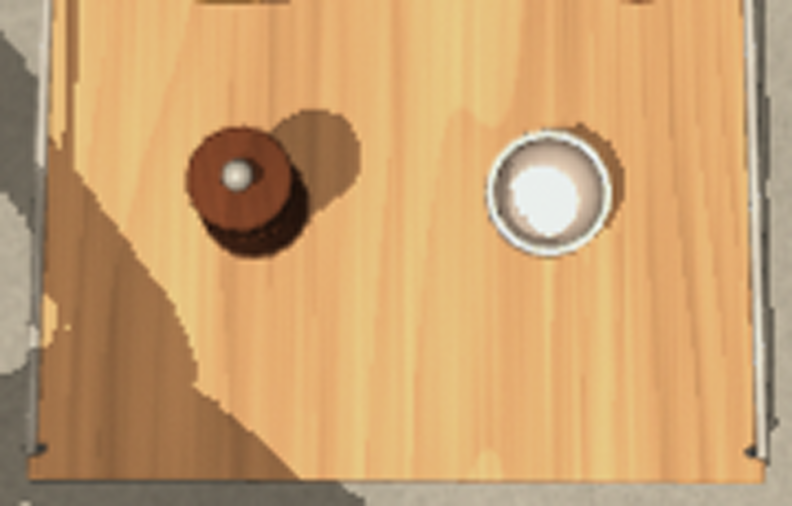

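The mill at (239,178) and the bowl at (549,193) are within about 2 mm of their first positions. The caddy is next.

Emit:
send_rows --pt "0.6 0 0 0.02 0" --pt "0.6 0 0 0.025 0" --pt "0.6 0 0 0.03 0" --pt "0.6 0 0 0.03 0" --pt "0.6 0 0 0.02 0" --pt "0.6 0 0 0.009 0" --pt "0.6 0 0 0 0" --pt "0.6 0 0 0 0"

```text
time_s: 59.0
tcp_pos: [0.4936, 0.4117, 0.0918]
orientation: [0.063, 3.14, 0.001]
contact_force: [-0.5, -0.2, 0.3]
grip_width: 0.0512
grip_force: 0.0
```

Emit:
send_rows --pt "0 0 0 0 0" --pt "0 0 0 0 0" --pt "0 0 0 0 0" --pt "0 0 0 0 0" --pt "0 0 0 0 0" --pt "0 0 0 0 0" --pt "0 0 0 0 0" --pt "0 0 0 0 0" --force 50

```text
time_s: 59.8
tcp_pos: [0.4936, 0.4114, 0.0919]
orientation: [0.063, 3.139, 0.001]
contact_force: [-0.4, -3.0, 5.4]
grip_width: 0.0119
grip_force: 49.9
```

```bash
python3 - <<'E'
from h import *
p,ps,_=now(); off=p-np.array([.4932,.4111,.0908]); print(off)
go(.503,.0065,.1127+off[2],89.4+ps-177.77)
E
```

```text
t 59.80 tcp [0.4936 0.4114 0.0919] psi 177.71 tiltz [0.0015 0.0006] q6 -0.96 w 0.0119 gf 49.9 F [-0.4 -3.   5.4]
[0.00042633 0.00033327 0.00112083]
t 59.80 tcp [0.4936 0.4114 0.0919] psi 177.71 tiltz [0.0015 0.0006] q6 -0.96 w 0.0119 gf 49.9 F [-0.4 -3.   5.4]
to target, axes now: tx ty tz [-0.0256 -0.4042 -0.0221] turn 88.37
 axes after turn: [-0.4048  0.014  -0.0221]
```

Emit:
send_rows --pt "0 0 0 -0.01 0" --pt "0 0 0 -0.025 0" --pt "0 0 0 -0.03 0" --pt "0 0 0 -0.035 0" --pt "0 0 0 -0.03 0" --pt "0 0 0 -0.025 0" --pt "0 0 0 0 8" --pt "0 0 0 0 8"

```text
time_s: 60.6
tcp_pos: [0.4931, 0.4116, 0.2472]
orientation: [0.507, 3.099, 0.002]
contact_force: [-0.9, -0.4, -2.6]
grip_width: 0.012
grip_force: 48.9
```

Emit:
send_rows --pt "0 0 0 0 8" --pt "0 0 0 0 8" --pt "0 0 0 0 8" --pt "0 0 0 0 8" --pt "0 0 0 0 8" --pt "0 0 0 0 8" --pt "0 0 0 0 8" --pt "0 0 0 0 8"

```text
time_s: 61.4
tcp_pos: [0.4924, 0.4112, 0.2452]
orientation: [-2.073, -2.36, 0.002]
contact_force: [-0.0, 0.7, -3.5]
grip_width: 0.0122
grip_force: 48.9
```

Emit:
send_rows --pt "0 0 0 0 8.4" --pt "0 -0.02 0 0 0" --pt "0 -0.035 0.001 0 0" --pt "0 -0.045 0.002 0 0" --pt "0 -0.045 0.002 0 0" --pt "0 -0.045 0.002 0 0" --pt "0 -0.045 0.002 0 0" --pt "0 -0.045 0.002 0 0"

```text
time_s: 62.2
tcp_pos: [0.4999, 0.1296, 0.2456]
orientation: [-2.234, -2.208, 0.0]
contact_force: [1.3, 0.1, -1.7]
grip_width: 0.0117
grip_force: 49.0
```

Emit:
send_rows --pt "0 -0.045 0.002 0 0" --pt "0 -0.045 0.001 0 0" --pt "0 -0.0348 0 0 0" --pt "0 0 0 0 0" --pt "0 0 0 0 0" --pt "0 0 0 0 0" --pt "0 0 0 0 0" --pt "0 0 0 0 0"

```text
time_s: 63.0
tcp_pos: [0.5021, 0.0075, 0.2456]
orientation: [-2.232, -2.21, -0.0]
contact_force: [0.0, 0.2, -2.3]
grip_width: 0.0123
grip_force: 49.0
```

```bash
python3 - <<'E'
from h import *
go(.503,.0065,.1138,89.34)
E
```

```text
t 63.00 tcp [0.5021 0.0075 0.2456] psi 89.42 tiltz [-0.0001  0.0002] q6 -0.13 w 0.0123 gf 49.0 F [ 0.   0.2 -2.3]
to target, axes now: tx ty tz [-0.001   0.0009  0.1318] turn 0.08
 axes after turn: [-0.001   0.0009  0.1318]
```

Emit:
send_rows --pt "0 -0.001 0.0005 0.015 0" --pt "0 0 0 0.025 0" --pt "0 0 0 0.03 0" --pt "0 0 0 0.025 0" --pt "0 0 0 0.018 0" --pt "0 0 0 0.01 0" --pt "0 0 0 0.004 0" --pt "0 0 0 0 0"

```text
time_s: 63.8
tcp_pos: [0.5025, 0.0055, 0.1182]
orientation: [-2.234, -2.208, 0.001]
contact_force: [-0.6, -0.5, -1.5]
grip_width: 0.0122
grip_force: 48.9
```

Emit:
send_rows --pt "0 0 0 0.001 0" --pt "0 0 0 0.001 0" --pt "0 0 0 0.001 0" --pt "0 0 0 0 0" --pt "0 0 0 0 0" --pt "0 0 0 0 0" --pt "0 0 0 0 0" --pt "0 0 0 0 0"

```text
time_s: 64.6
tcp_pos: [0.5026, 0.0053, 0.1156]
orientation: [2.235, 2.208, 0.0]
contact_force: [-0.2, -0.1, -2.5]
grip_width: 0.0121
grip_force: 48.9
```

```bash
python3 - <<'E'
from h import *
go(.503,.0065,.1138,89.34)
E
```

```text
t 64.60 tcp [0.5026 0.0053 0.1156] psi 89.32 tiltz [0. 0.] q6 -0.13 w 0.0121 gf 48.9 F [-0.2 -0.1 -2.5]
to target, axes now: tx ty tz [0.0012 0.0004 0.0018] turn -0.02
 axes after turn: [0.0012 0.0004 0.0018]
```

Emit:
send_rows --pt "0 0.001 0 0.001 0" --pt "0 0 0 0.001 0" --pt "0 0 0 0.0005 0" --pt "0 0 0 0 0" --pt "0 0 0 0 0" --pt "0 0 0 0 0" --pt "0 0 0 0 0" --pt "0 0 0 0 0"

```text
time_s: 65.4
tcp_pos: [0.5028, 0.0065, 0.114]
orientation: [2.234, 2.208, 0.0]
contact_force: [-3.0, 0.8, 4.8]
grip_width: 0.0121
grip_force: 50.0
```

Touching the shelf. I'll release and retreat up and back towards the robot, clear of everything.

Emit:
send_rows --pt "0.5 0 0 -0.0005 0" --pt "0.5 0 0 0 0" --pt "0.5 0 0 0 0" --pt "0.6 0 0 -0.01 0" --pt "0.6 0 0 -0.03 0" --pt "0.6 0 0 -0.04 0" --pt "0.6 0 0 -0.04 0" --pt "0.6 0 0 -0.04 0"

```text
time_s: 66.2
tcp_pos: [0.5024, 0.0064, 0.2759]
orientation: [2.234, 2.208, 0.001]
contact_force: [1.8, -0.0, -0.6]
grip_width: 0.0511
grip_force: 0.0
```

Emit:
send_rows --pt "0.6 0.04 -0.02 0 0" --pt "0.6 0.04 -0.02 0 0" --pt "0.6 0.04 -0.02 0 0" --pt "0.6 0.04 -0.02 0 0" --pt "0.6 0.04 -0.01 0 0" --pt "0.6 0.04 0 0 0" --pt "0.6 0.04 0 0 0" --pt "0.6 0 0 0 0"

```text
time_s: 67.0
tcp_pos: [0.4153, 0.2912, 0.2744]
orientation: [-2.229, -2.212, -0.003]
contact_force: [0.4, 0.0, 0.9]
grip_width: 0.0514
grip_force: 0.0
```

```bash
python3 - <<'E'
from h import *
now(); i=optics.snapshot("top")[130:390,235:575,::-1]
cv2.imwrite("pics/final.png",cv2.resize(i,None,fx=2.2,fy=2.2,interpolation=cv2.INTER_CUBIC))
E
```

```text
t 67.00 tcp [0.4153 0.2912 0.2744] psi 89.57 tiltz [0.0006 0.002 ] q6 0.46 w 0.0514 gf 0.0 F [0.4 0.  0.9]
```

View pics/final.png

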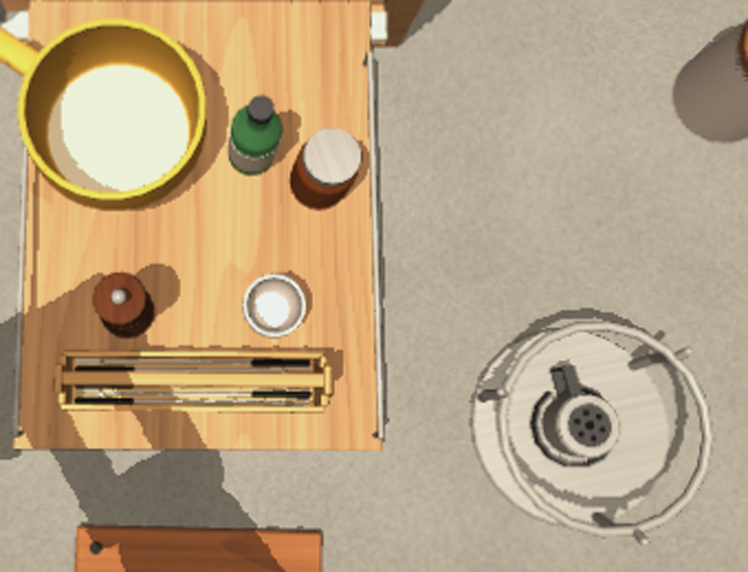

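The final view shows the caddy (195,380), mill (120,303) and bowl (275,305) back where they stood, and the burner seated at (588,425). The pot, jar and bottle are where they were and the arm is clear.

```bash
python3 -c "
from workcell import job; print(job.sign_off())"
```

```text
the job is handed in; nothing more can be done
None
```

The job is handed in with no verdict returned: the burner is seated in the holder ring with its handle in the gap, the mill and bowl measured within about 2 mm of where they stood, the caddy was set back at its original pose, and the pot, jar and bottle look unmoved.

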